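# Nip a square tube in the filing jig with its cam lever

## Task

Get the square tube in the filing jig ready to have its end filed: slide it along the fence right up to the flag stop, then swing the cam lever counter-clockwise just far enough to take up the gap and nip the tube lightly against the fence's rubber, so that it stays held when you let go. The tube is thin-walled, so stop as soon as the lever firms up and never force it on; do not shove the hex key, offcut, wrench or try square lying around the jig.

Things in the scene. Friction and masses are not known exactly. Their poses are not given: they have to be found in the camera images.
- jig: Filing jig bolted to the bench: a steel base plate 220 x 340 mm and 12 mm thick. Origin on the bench under the plate, z up; the plate runs from x = -120 to +100 mm and y = -170 to +170 mm. x points across the fence from the fence to the cam, y along the fence away from the flag stop.
- fence: Fence on the plate: dark steel bar 26 mm high, 240 mm long, with a strip of soft black rubber 10 mm thick, 24 mm high (y -85 to +80 mm) facing the tube; its distance from the cam differs from job to job. Origin on the rubber's free face, level with the plate's top; x points from the rubber to the cam, y along the fence away from the stop. The rubber gives 1 mm per 30 N, up to 6 mm.
- stop: Steel flag stop fixed on the fence at a length that differs from job to job: a plate 36 mm wide, 34 mm high, 12 mm thick across the tube's path, with a black knurled screw (top 53 mm over the base plate). Origin on the face that the tube's end meets, in line with the rubber's face, level with the plate's top; y points from that face to the tube.
- tube: Thin-walled square tube of bare metal, 30 x 30 mm, 250 mm long, about 0.4 kg, lying loose on the base plate between the rubber and the cam, 15 to 50 mm short of the stop. Origin at the centre of its underside; y along its length, away from the stop.
- tube_center (a point): Centre of the tube, half-way up (15 mm over the base plate).
- tube_end (a point): Centre of the tube's end face nearest the stop; it ends up on the stop's face.
- tube_tail (a point): Centre of the tube's other end face, clear of the jig's fittings: here the tube can be pushed towards the stop.
- cam_pivot (a point): Point on the cam's vertical axis, 15 mm over the base plate, half-way up the cam: a round steel disc of radius 30 mm, 20 mm thick, turning about a point 12 mm off its centre. Seen from above, the disc's centre lies 90 degrees counter-clockwise of the lever.
- cam (a joint): Angle of the cam lever, rad, 0 to 2.7, growing counter-clockwise seen from above; at 0 the lever points 75 degrees clockwise of the jig's x axis. Starts at 0 to 0.3, clear of the tube. The cam reaches 30 + 12 cos(2.88 - angle) mm from its pivot towards the fence; the tube is first nipped at 0.7 to 2.0, 0.1 to 0.15 rad more is a good hold. Each 0.1 rad squeezes the rubber about 1 mm.
- knob_center (a point): Centre of the black ball, diameter 34 mm, on the end of the steel lever, 125 mm from the cam's axis, 85 mm over the bench; grip it from above or push it round in its level arc about cam_pivot. The pivot is stiff (about 2 N at the ball) and the lever stays where it is left. Once the tube is nipped the pull rises: 6 to 10 N at the ball is a good hold, more than 15 N can dent the tube.
- hex_key: Bystander: small L-shaped hex key, 90 mm, lying on the base plate behind the fence.
- offcut: Bystander: 50 mm offcut of the same tube, on the bench.
- wrench: Bystander: open-ended wrench, 180 mm, on the bench.
- square: Bystander: steel try square, 150 mm blade, on the bench.

How it is judged:
By the outcome, as a careful person would: the job done as asked, in the order asked, and still so for the second after the job is handed in, with the robot touching nothing.
It also fails if it takes over 64 s, if anything falls off the work surface, if the arm or the gripper's body presses on something with over 40 N, if the wrist force passes 120 N, or if a joint passes its speed limit or range.

## Robot

A 7-joint arm with a two-finger parallel gripper is mounted at the origin on the work surface. World frame = base frame: x ahead of the robot, y to its left, z up, the work surface at z = 0. Lengths are in mm, angles in rad, forces in N, time in s.
With the tool pointing down it reaches from about 425 to 1025 mm from the base axis. Payload 9.4 kg.
Tool frame: the origin (TCP) lies at the very end of the fingers, on their centre line; the grasp point (between the pads) lies 19 mm behind it; z points along the fingers, y is the direction in which the jaws open and shut (so a half turn about z gives the same grasp; the last joint's range is limited). The gripper opens to 93 mm and grips with 3 to 60 N. Pads are 15 mm wide; open, the fingers measure 128 mm over their backs; the gripper's body (75 mm by 188 mm) begins 65 mm behind the grasp point.
Start: joints at [-1.211, 0.599, -0.003, 1.599, 0.002, 0.943, -0.08], TCP at [306.71, 656.927, 218.618] pointing down, gripper open.
Joint ranges: [-2.57, 2.57], [-0.35, 1.97], [-1.29, 1.29], [0.11, 2.56], [-1.05, 4.19], [0.11, 1.86], [-2.63, 2.63]. Speed limits (rad/s): [2.22, 2.22, 3.01, 3.01, 3.14, 3.14, 3.14].

## Interface

Orientations are given as a unit quaternion [w, x, y, z].
In Python, from bench import monitor, imaging, order gives the robot as it stands.
- The arm moves only by the tool play_rows, never from a script. Its argument "increments" is a list of rows, each a list of 4 numbers: the shift along the tool's x, y, z in cm, then the turn about the tool's z in degrees. In form: [[x, y, z, turn], ...]. A call has 1 to 12 rows; each row shifts and turns the commanded pose from where the row before left it, along the tool's axes as they then stand; what a row does not reach is not made up. A row lasts 1/10 s, in which the tool goes at most 50 mm and 8.59 degrees, less where a joint would pass 70% of its speed; a pose out of reach is approached as far as the arm can. A call with a gripper value outside its range is refused whole. "gripper" is the closure, from 0 (fully open) to 1 (shut), set as the call begins (left out, the last holds). The fingers move at their own pace and stop on an object; "force" is the grip in N (left out, the last holds). Time passes only in rows, so rows that do not move let the fingers close. It gives the time, the measured TCP pose, the force and the opening at its end, in the units of the state.
- monitor.sense(): the state, without advancing time (a new reading comes with each control period).
- imaging.get_image(name): name is "scene" or "top" or "wrist"; returns a dict with "image" (400x640x3 uint8, blue, green, red), "z_map" (400x640 float32, mm along the optical axis (not along the pixel's ray), 0 where there is no reading), "camera_matrix" (3x3 intrinsics, pixels), "k1" (the pictures are not rectified: a ray, as slopes to the right and down, at radius r is drawn at 1 + k1 r^2 times it, then the intrinsics apply), "cam_to_world" (4x4, takes a point from camera to world coordinates). Camera axes: x right, y down, z forward; pixel columns grow to the right and rows downward; lengths in mm; the calibration is good to about 2 mm. A picture is of the moment at which its call begins.
- order.sign_off(): hands the job in, once; it reports no verdict.
The state is a dict: "t": time; "q": joint angles; "dq": joint speeds; "tau": joint torques, N m; "ee_pos": TCP position; "ee_rot": TCP orientation; "contact_force": force on the tool from outside, world axes, zero at the start; "wrist_torque": the same for the moment, N m; "width": finger opening in mm.
Only numpy, scipy, OpenCV 4.12 (cv2) and the standard library are available. Lean on these libraries where they do the work, as an engineer would, in place of code of your own. Each camera call takes 0.05 s, during which the arm holds its last target.

## Working session

There is one attempt and no reset: what is moved stays moved. The work goes in short steps, Python scripts to look and compute and a tool call to move; the robot and the scene stay as the last step left them, time stands still between calls to the robot, and variables do not carry over. Pictures are saved under pics/ and viewed, and the job is handed in when it is done.

Besides the shell and the picture viewer there is one more tool, called after "Request:" as a command line: name --pt "numbers of a row" for each row, then --argument value for the rest. play_rows: Moves the arm, as the interface text tells. Its arguments: {"type":"object","properties":{"increments":{"type":"array"},"gripper":{"type":"number"},"force":{"type":"number"}},"required":["increments"]}

```bash
mkdir -p pics; cat > h.py <<'E'
import numpy as np, cv2
from bench import monitor, imaging, order
def grab(n,fn):
    d=imaging.get_image(n); cv2.imwrite('pics/'+fn+'.png',d['image']); np.savez('pics/'+fn+'.npz',**{k:np.array(v) for k,v in d.items()}); return d
def load(fn): return dict(np.load('pics/'+fn+'.npz'))
def ray(d,u,v):
    K=np.array(d['camera_matrix']);k1=float(d['k1'])
    x=(u-K[0,2])/K[0,0];y=(v-K[1,2])/K[1,1]
    a,b=x,y
    for _ in range(20):
        s=1+k1*(a*a+b*b);a,b=x/s,y/s
    return np.array([a,b,1.])
def plane(d,u,v,z):
    T=np.array(d['cam_to_world']);r=T[:3,:3]@ray(d,u,v);o=T[:3,3]
    return o+r*(z-o[2])/r[2]
def depthpt(d,u,v):
    T=np.array(d['cam_to_world']);z=float(d['z_map'][int(v),int(u)])
    return T[:3,:3]@(ray(d,u,v)*z)+T[:3,3]
E
python3 - <<'E'
from h import *
s=monitor.sense();print(s)
for n in('scene','top','wrist'):
    d=grab(n,n+'0');print(n,d['camera_matrix'],d['k1'],d['cam_to_world'])
E
```

```text
{'t': 0.0, 'q': array([-1.2107262 ,  0.60013303, -0.00257487,  1.60011169,  0.00182157,
        0.94291125, -0.07978319]), 'dq': array([ 4.61063270e-04,  5.30163665e-05, -2.65646361e-04, -1.21703503e-03,
        7.84126362e-05,  3.61893338e-04,  6.30321239e-04]), 'tau': array([ 1.00243578e-03, -7.65063572e+01,  1.49718057e+00, -2.52344030e+01,
       -5.25093055e-02,  1.72433088e-02,  1.91993086e-04]), 'ee_pos': array([306.48399589, 656.49725015, 217.76030979]), 'ee_rot': array([-9.87211301e-05,  2.16597575e-01,  9.76260663e-01, -7.74287056e-04]), 'contact_force': array([1.07619675, 0.41519907, 0.65733703]), 'wrist_torque': array([-0.01830363, -0.02942928,  0.01810745]), 'width': 92.9400575453299}
scene [[401.07457971   0.         323.68770289]
 [  0.         401.07457971 192.84499848]
 [  0.           0.           1.        ]] -0.07464819144311668 [[-5.37464270e-01  5.75995399e-01 -6.15923257e-01  1.16752114e+03]
 [ 8.43233048e-01  3.75309564e-01 -3.84838613e-01  4.00204616e+02]
 [ 9.49661845e-03 -7.26203850e-01 -6.87413837e-01  7.87457045e+02]
 [ 0.00000000e+00  0.00000000e+00  0.0
[... 174 characters left out ...]
5094691 [[-1.23552977e-02 -9.84907385e-01  1.72640639e-01  3.32659538e+02]
 [-9.99643300e-01  1.62546463e-02  2.11910163e-02 -1.60549932e+01]
 [-2.36774010e-02 -1.72317237e-01 -9.84756899e-01  1.15884920e+03]
 [ 0.00000000e+00  0.00000000e+00  0.00000000e+00  1.00000000e+00]]
wrist [[327.04170563   0.         318.77652474]
 [  0.         327.04170563 201.70307198]
 [  0.           0.           1.        ]] -0.049699674055807386 [[ 4.22469931e-01  8.74064538e-01  2.39854833e-01  2.39933196e+02]
 [ 9.06376412e-01 -4.07122909e-01 -1.12839429e-01  6.86703975e+02]
 [-9.78546243e-04  2.65070029e-01 -9.64228667e-01  3.85099445e+02]
 [ 0.00000000e+00  0.00000000e+00  0.00000000e+00  1.00000000e+00]]
```

View pics/scene0.png

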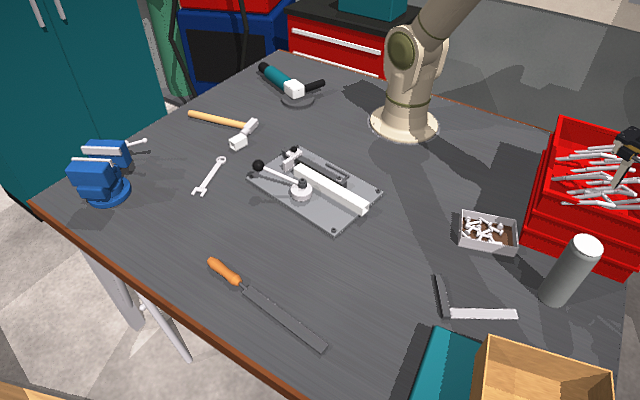

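View pics/top0.png

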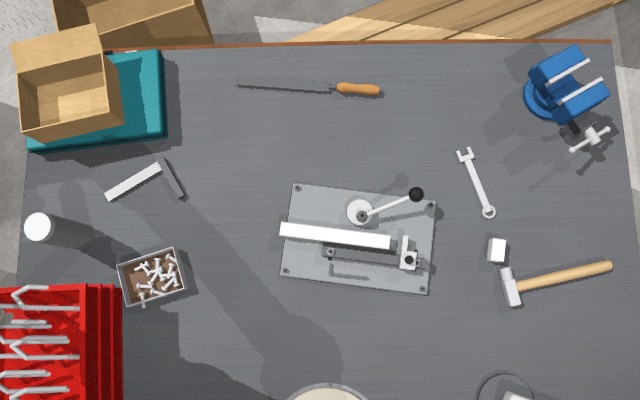

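The top view shows the jig at px (280–437, 183–295). The tube's tail is at about (281,229) and its end at about (390,241). The stop and screw are at (408,258), the cam at (361,212) and the black knob at (416,194). I'll zoom in.

```bash
python3 - <<'E'
import cv2
im=cv2.imread('pics/top0.png')[170:310,265:455]
cv2.imwrite('pics/top0z.png',cv2.resize(im,None,fx=4,fy=4,interpolation=cv2.INTER_CUBIC))
im=cv2.imread('pics/scene0.png')[135:245,240:390]
cv2.imwrite('pics/scene0z.png',cv2.resize(im,None,fx=5,fy=5,interpolation=cv2.INTER_CUBIC))
E
```

```text
(no output)
```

View pics/top0z.png

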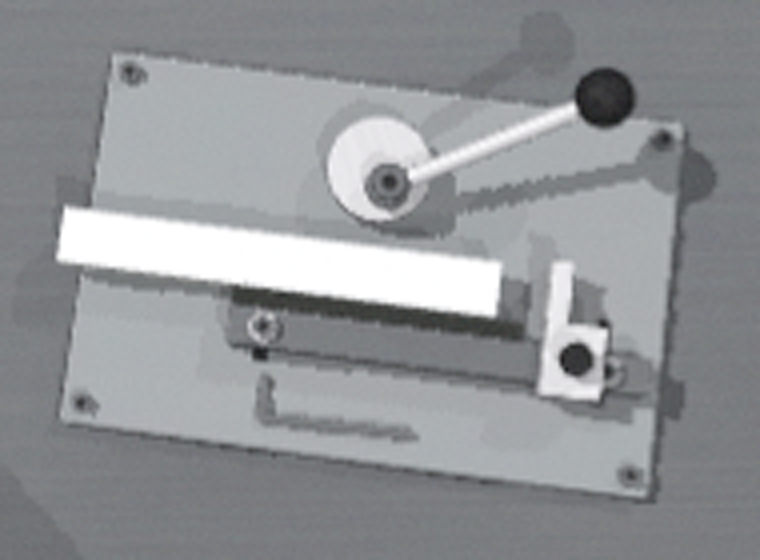

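View pics/scene0z.png

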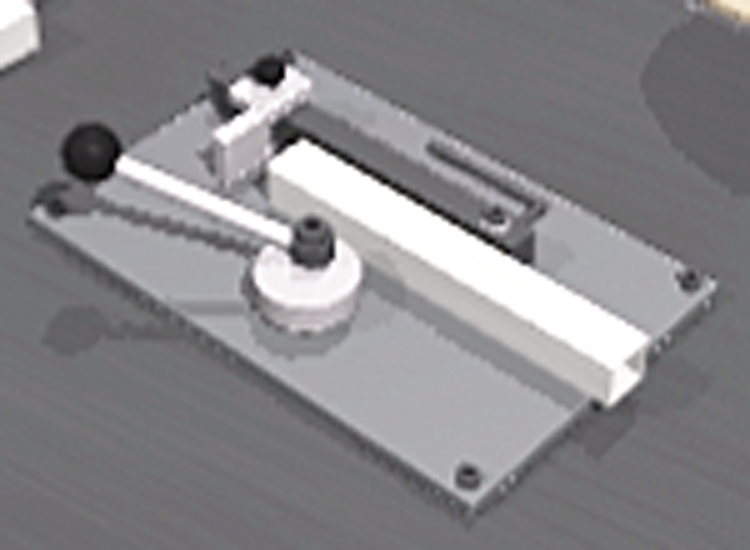

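```bash
cat > m.py <<'E'
from h import *
d=load('top0'); s=load('scene0')
def z(d,u,v,h,off=(265,170),f=4): return plane(d,(u+.5)/f-.5+off[0],(v+.5)/f-.5+off[1],h)
C=np.array([z(d,*p,12)[:2] for p in((112,55),(684,122),(63,420),(652,498))])
J=np.array([(100,170),(100,-170),(-120,170),(-120,-170)],float)
c0=C.mean(0)-0; A=C-C.mean(0);B=J-J.mean(0)
th=np.arctan2((B[:,0]*A[:,1]-B[:,1]*A[:,0]).sum(),(A*B).sum())
R=np.array([[np.cos(th),-np.sin(th)],[np.sin(th),np.cos(th)]])
o=C.mean(0)-R@J.mean(0)
print('jig o',o,'th',np.degrees(th)); print('resid',(C-(J@R.T+o)).round(1).tolist())
tojig=lambda p:(R.T@(p[:2]-o)).round(1)
def show(n,p): print(n,p.round(1),tojig(p))
for n,p,h in [('tailTopL',(64,207),42),('tailTopR',(57,261),42),('endT',(502,263),42),('endB',(497,319),42),('knob',(605,98),85),('capTop',(388,182),70),('stop top nearTL',(553,262),46),('stop bl',(540,393),46),('stop TR',(574,264),46),('fenceL top',(228,345),38)]:
    show(n,z(d,*p,h))
so=lambda u,v,h: z(s,u,v,h,(240,135),5)
for n,p,h in [('S knob',(92,153),85),('S tailtopR',(648,345),42),('S tailtopL',(612,374),42),('S endtop near',(270,172),42),('S end top far',(305,142),42),('S stop near top corner',(216,135),46),('S stop',(244,150),46),('S corner',(715,285),12),('S corner near',(470,510),12),('S corner l',(33,212),12)]: show(n,so(*p,h))
E
python3 m.py
```

```text
jig o [463.91495601 -80.92303923] th -7.930175991955366
resid [[-1.5, 0.5], [-0.5, 0.9], [2.1, -1.0], [-0.1, -0.4]]
tailTopL [490.2  99.4  42. ] [  1.1 182.2]
tailTopR [459.3 103.4  42. ] [-30.  181.9]
endT [ 454.3 -148.6   42. ] [ -0.2 -68.3]
endB [ 422.7 -144.7   42. ] [-32.  -68.8]
knob [ 540.  -203.6   85. ] [  92.3 -111. ]
capTop [497.4 -83.7  70. ] [33.6  1.9]
stop top nearTL [ 454.  -176.9   46. ] [  3.4 -96.4]
stop bl [ 380.7 -166.8   46. ] [-70.5 -96.5]
stop TR [ 452.6 -188.6   46. ] [   3.7 -108.2]
fenceL top [410.7   7.   38. ] [-64.9  79.7]
S knob [ 543.5 -203.7   85. ] [  95.8 -110.7]
S tailtopR [468.9 105.6  42. ] [-20.8 185.4]
S tailtopL [498.   99.8  42. ] [  8.8 183.7]
S endtop near [ 462.6 -143.6   42. ] [  7.4 -62.3]
S end top far [ 429.2 -142.4   42. ] [-25.9 -65.6]
S stop near top corner [ 456.3 -186.8   46. ] [   7.1 -106. ]
S stop [ 458.5 -164.9   46. ] [  6.2 -83.9]
S corner [377.3 103.1  12. ] [-111.2  170.3]
S corner near [594.6  73.4  12. ] [108.1 170.9]
S corner l [ 539.9 -260.9   12. ] [ 100.  -167.8]
```

Request:
play_rows --pt "-3.14 -3.33 0 0" --pt "-3.14 -3.33 0 0" --pt "-3.14 -3.33 0 0" --pt "-3.14 -3.33 0 0" --pt "-3.14 -3.33 0 0" --pt "-3.14 -3.33 0 0" --pt "-3.14 -3.33 0 0" --pt "-3.14 -3.33 0 0" --pt "-3.14 -3.33 0 0" --pt "-3.14 -3.33 0 0" --pt "-3.14 -3.33 0 0" --pt "-3.14 -3.33 0 0" --gripper 1 --force 20

```text
t: 1.35
ee_pos: [479.4, 133.6, 218.7]
ee_rot: [0.0, 0.217, 0.976, 0.0]
contact_force: [0.1, 0.8, -0.2]
width: 2.6
```

Request:
play_rows --pt "0 0 0 8.1" --pt "0 0 0 8.1" --pt "0 0 0 8.1" --pt "0 0 0 8.1" --pt "0 0 0 8.1" --pt "0 0 0 8.1" --pt "0 0 0 8.1" --pt "0 0 0 8.1" --pt "0 0 0 8.1" --pt "0 0 0 0"

```text
t: 2.35
ee_pos: [479.0, 135.6, 218.5]
ee_rot: [0.0, 0.755, 0.656, -0.0]
contact_force: [0.1, 0.5, -0.1]
width: 0.7
```

```bash
python3 - <<'E'
from h import *
d=grab('wrist','w1'); print(monitor.sense())
E
```

```text
{'t': 2.4, 'q': array([-0.66919234,  0.34407729,  0.37009684,  2.12713179, -0.18976844,
        0.70114277, -0.30821308]), 'dq': array([ 0.01372972, -0.00196145, -0.0193115 , -0.00236447,  0.00708516,
       -0.00064382,  0.04059043]), 'tau': array([-2.99989237e-01, -4.73621750e+01,  4.54097092e+00, -1.97984487e+01,
       -1.71359782e-01, -1.06727463e-02, -8.07641745e-01]), 'ee_pos': array([478.96824211, 135.63614433, 218.53599974]), 'ee_rot': array([ 1.18142594e-04,  7.53174477e-01,  6.57820775e-01, -1.46405996e-04]), 'contact_force': array([ 0.40537155, -0.82770863,  0.1166698 ]), 'wrist_torque': array([-0.07681118,  0.12471475,  0.00444629]), 'width': 0.5884004573971156}
```

View pics/w1.png

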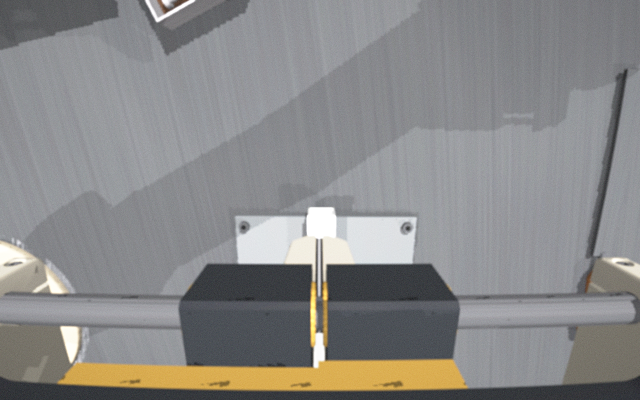

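The wrist view shows the tail at about px (307–336, 208–236), with the closed fingers just below it. I'll zoom in and measure it.

```bash
cat > jf.py <<'E'
from h import *
th=np.radians(-7.93);R=np.array([[np.cos(th),-np.sin(th)],[np.sin(th),np.cos(th)]]);o=np.array([463.9,-80.9])
tj=lambda p:(R.T@(np.array(p)[:2]-o)).round(1)
fj=lambda p:(R@np.array(p,float)+o).round(1)
E
python3 - <<'E'
from jf import *
d=load('w1')
cv2.imwrite('pics/w1z.png',cv2.resize(d['image'][195:275,225:430],None,fx=3.9,fy=3.9,interpolation=cv2.INTER_CUBIC))
for u,v,h in [(307,208,42),(336,208,42),(307,208,12),(307,236,42),(336,236,42),(236,216,12),(417,216,12)]:
    p=plane(d,u,v,h);print(u,v,h,p.round(1),tj(p))
print(np.array(d['cam_to_world'])[:3,3])
t=load('top0')
for z in (37,):
  p=plane(t,265+380/4,170+170/4,z);print('disc',p,tj(p))
E
```

```text
307 208 42 [462.2 108.5  42. ] [-27.8 187.3]
336 208 42 [493.7 104.   42. ] [  4.  187.3]
307 208 12 [459.9  99.9  12. ] [-28.9 178.5]
307 236 42 [457.4  76.1  42. ] [-28.1 154.6]
336 236 42 [489.6  71.5  42. ] [  4.4 154.5]
236 216 12 [373.8 101.8  12. ] [-114.5  168.5]
417 216 12 [589.6  71.4  12. ] [103.5 168.2]
[488.87952251 207.14028453 385.74472423]
disc [508.53923492 -82.14590548  37.        ] [44.4  4.9]
```

View pics/w1z.png

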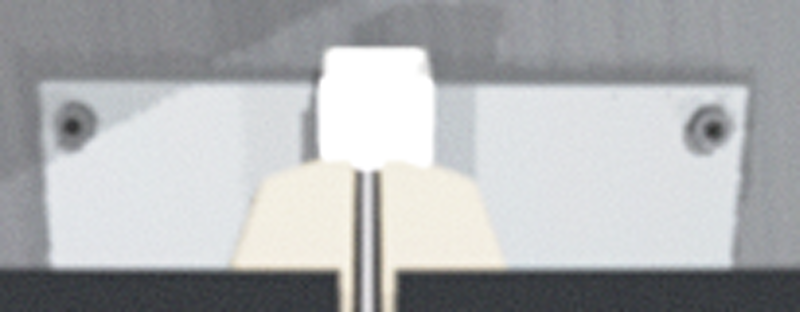

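Request:
play_rows --pt "0 0.2 4.9 0" --pt "0 0 4.9 0" --pt "0 0 4.9 0" --pt "0 0 4.5 0" --pt "0 0 0 0" --pt "0 0 0 0"

```text
t: 3.0
ee_pos: [480.8, 134.7, 26.7]
ee_rot: [-0.001, 0.754, 0.657, -0.001]
contact_force: [0.3, -1.3, 0.3]
width: 0.4
```

Request:
play_rows --pt "-1.0 0 0 0" --pt "-0.8 0 0 0" --pt "-0.4 0 0 0" --pt "-0.4 0 0 0" --pt "-0.4 0 0 0" --pt "-0.4 0 0 0" --pt "0 0 0 0"

```text
t: 3.7
ee_pos: [476.7, 101.3, 26.8]
ee_rot: [0.0, 0.754, 0.657, 0.0]
contact_force: [1.0, 1.8, 1.1]
width: 0.5
```

```bash
cat > st.py <<'E'
from jf import *
s=monitor.sense();f=s['contact_force'];print(s['t'],'tcp jig',tj(s['ee_pos']),s['ee_pos'][2],'F jig',(R.T@f[:2]).round(2),f[2].round(2))
E
python3 st.py; python3 -c "
from h import *
grab('wrist','w2');grab('top','t2')
im=load('t2')['image'][170:310,265:455]
cv2.imwrite('pics/t2z.png',cv2.resize(im,None,fx=4,fy=4,interpolation=2))"
```

```text
3.7 tcp jig [-12.5 182.3] 26.840523143493265 F jig [0.77 1.97] 1.11
```

View pics/w2.png

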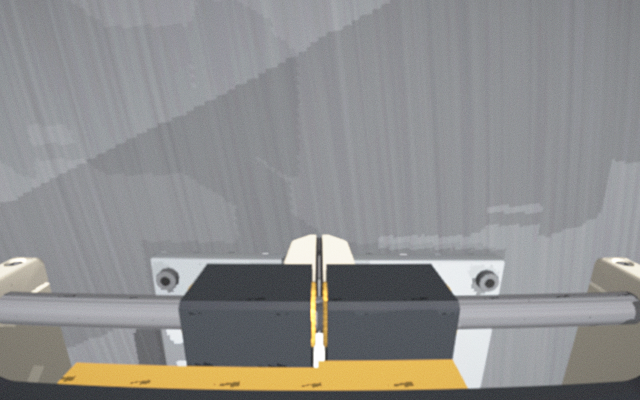

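View pics/t2z.png

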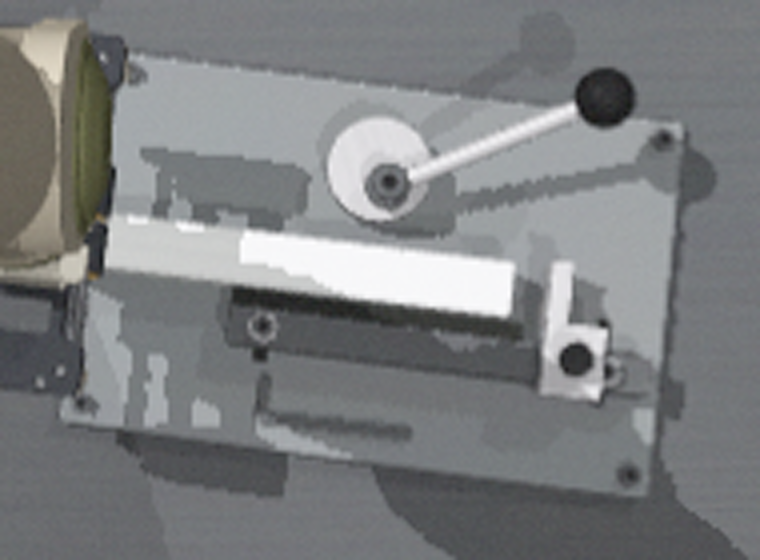

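The fingers are in contact at about 2 N. The tube end has moved from zoom px 502 to 515, and the stop's face is at about 550, so roughly 19 mm remain.

Request:
play_rows --pt "-0.3 0 0 0" --pt "-0.3 0 0 0" --pt "-0.3 0 0 0" --pt "-0.3 0 0 0" --pt "-0.3 0 0 0" --pt "-0.1 0 0 0" --pt "0 0 0 0"

```text
t: 4.5
ee_pos: [473.9, 84.9, 26.6]
ee_rot: [0.0, 0.755, 0.656, -0.0]
contact_force: [0.4, 0.6, -0.4]
width: 0.4
```

Request:
play_rows --pt "-0.1 0 0 0" --pt "0 0 0 0"

```text
t: 4.7
ee_pos: [473.9, 84.4, 26.5]
ee_rot: [0.0, 0.754, 0.656, -0.0]
contact_force: [0.1, 1.4, -0.3]
width: 0.4
```

Request:
play_rows --pt "-0.1 0 0 0" --pt "0 0 0 0"

```text
t: 4.9
ee_pos: [473.8, 83.5, 26.6]
ee_rot: [-0.0, 0.754, 0.657, -0.0]
contact_force: [1.3, 1.8, -0.5]
width: 0.3
```

```bash
python3 st.py
```

```text
4.9 tcp jig [-12.9 164.2] 26.572752924612015 F jig [1.02 1.92] -0.53
```

Request:
play_rows --pt "-0.1 0 0 0" --pt "0 0 0 0"

```text
t: 5.1
ee_pos: [473.7, 82.5, 26.6]
ee_rot: [0.0, 0.754, 0.657, -0.0]
contact_force: [-0.0, 2.4, -1.1]
width: 0.7
```

Request:
play_rows --pt "-0.1 0 0 0" --pt "0 0 0 0"

```text
t: 5.3
ee_pos: [473.6, 81.5, 26.6]
ee_rot: [0.0, 0.754, 0.656, -0.0]
contact_force: [-0.4, 1.4, -0.1]
width: 0.4
```

Request:
play_rows --pt "-0.1 0 0 0" --pt "0 0 0 0"

```text
t: 5.5
ee_pos: [473.6, 80.8, 26.7]
ee_rot: [0.0, 0.754, 0.657, 0.0]
contact_force: [0.3, 2.8, -1.7]
width: 0.5
```

Request:
play_rows --pt "-0.1 0 0 0" --pt "0 0 0 0"

```text
t: 5.7
ee_pos: [473.9, 80.8, 26.7]
ee_rot: [-0.0, 0.754, 0.657, 0.001]
contact_force: [0.4, 6.1, -2.1]
width: 0.5
```

```bash
python3 st.py;python3 -c "
from h import *
grab('top','t3')
im=load('t3')['image'][215:275,345:435]
cv2.imwrite('pics/t3z.png',cv2.resize(im,None,fx=8,fy=8,interpolation=2))"
```

```text
5.7 tcp jig [-12.4 161.5] 26.712882524829073 F jig [-0.41  6.13] -2.08
```

View pics/t3z.png

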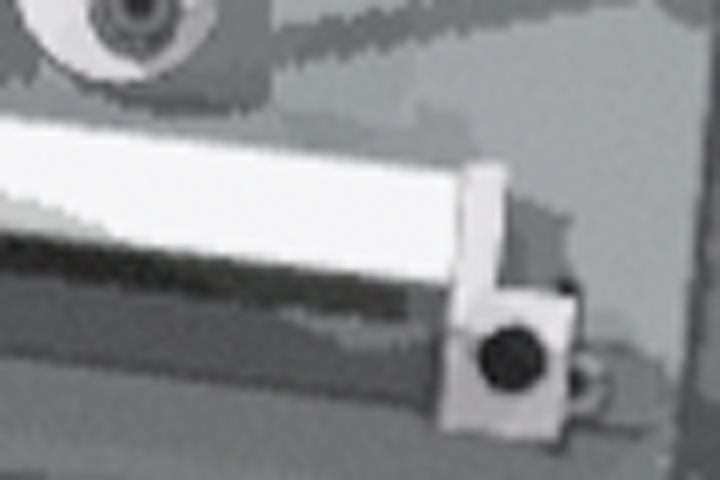

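The tube end now sits on the stop (px 458 in the zoom), and the force jumped to 6 N with no further travel. I'll retreat and go to look at the lever.

Request:
play_rows --pt "0.5 0 0 0" --pt "1.5 0 0 0" --pt "0 0 -4 0" --pt "0 0 -4.5 0" --pt "0 0 -4.5 0" --pt "0 0 -4.5 0" --pt "0 0 0 0" --gripper 0.5

```text
t: 6.45
ee_pos: [478.2, 99.5, 206.5]
ee_rot: [0.001, 0.755, 0.656, 0.004]
contact_force: [0.0, -0.0, -0.4]
width: 46.3
```

Request:
play_rows --pt "-3.82 1.49 0 0" --pt "-3.82 1.49 0 0" --pt "-3.82 1.49 0 0" --pt "-3.82 1.49 0 0" --pt "-3.82 1.49 0 0" --pt "-3.82 1.49 0 0" --pt "-3.82 1.49 0 0" --pt "-3.82 1.49 0 0" --pt "-3.82 1.49 0 0" --pt "0 0 0 0"

```text
t: 7.45
ee_pos: [560.8, -265.9, 201.0]
ee_rot: [0.001, 0.757, 0.654, -0.001]
contact_force: [-0.4, 0.3, 0.5]
width: 46.5
```

Request:
play_rows --pt "0 0 0 -7.1" --pt "0 0 0 -7.1" --pt "0 0 0 -7.1" --pt "0 0 0 -7.1" --pt "0 0 0 0" --pt "0 0 0 0"

```text
t: 8.05
ee_pos: [561.0, -259.2, 201.1]
ee_rot: [-0.0, 0.572, 0.82, 0.0]
contact_force: [1.1, -0.3, -0.2]
width: 46.5
```

```bash
python3 st.py;python3 -c "
from h import *
grab('wrist','w4');grab('top','t4');s=monitor.sense();print(s['q'],s['width'],s['contact_force'])"
```

```text
8.05 tcp jig [ 120.8 -163.2] 201.1439444703668 F jig [ 1.08 -0.11] -0.19
[ 0.19138988  0.49701811  0.21953619  1.87999804 -0.14799565  0.78077095
  0.84525915] 46.3135605205008 [-0.15157723 -0.46536701  0.3508282 ]
```

View pics/w4.png

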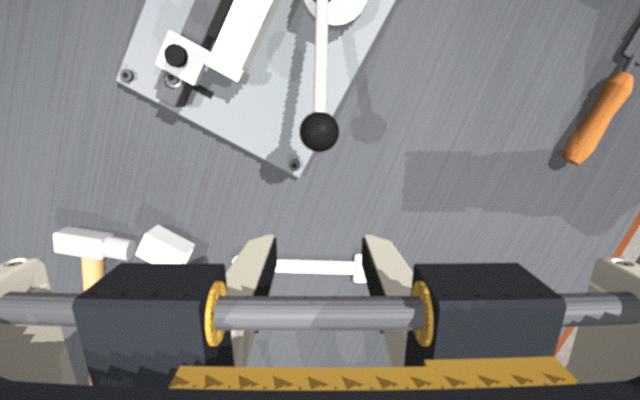

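View pics/t4.png

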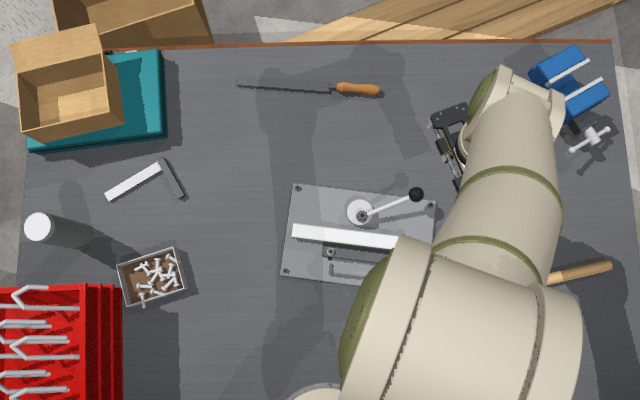

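The wrist view shows the ball at px (319.5,132). The lever runs straight up the image, so the tool's x axis is lined up with it.

```bash
cat > kn.py <<'E'
import sys
from jf import *
d=load(sys.argv[1]);im=d['image']
m=(im.max(2)<60).astype(np.uint8); m[230:]=0
n,l,st,c=cv2.connectedComponentsWithStats(m)
s=monitor.sense();w,x,y,z=s['ee_rot']
from scipy.spatial.transform import Rotation as Ro
T=Ro.from_quat([x,y,z,w]).as_matrix()
for i in range(1,n):
    if st[i,4]>150:
        p=plane(d,*c[i],85);print(c[i].round(1),st[i],p.round(1),tj(p),'rel tool',(T.T@(p-s['ee_pos'])).round(1))
for u,v in((321,30),(322,50),(319.5,132)):
    p=plane(d,u,v,85);print(p.round(1),tj(p))
print('toolx',np.degrees(np.arctan2(T[1,0],T[0,0])))
E
python3 kn.py w4
```

```text
[318.5 132.4] [301 113  37  38 843] [ 541. -207.   85.] [  93.7 -114.3] rel tool [ 56.   -0.9 116.3]
[ 515.  -130.8   85. ] [ 57.5 -42.4]
[ 520.9 -144.6   85. ] [ 65.3 -55.2]
[ 541.7 -206.4   85. ] [  94.3 -113.6]
toolx 110.31816294556148
```

Request:
play_rows --pt "2.8 0 0 0" --pt "2.8 0 0 0" --pt "0 0 4.3 0" --pt "0 0 4.5 0" --pt "0 0 4.5 0" --pt "0 0 0 0" --pt "0 0 0 0"

```text
t: 8.85
ee_pos: [541.7, -207.1, 68.8]
ee_rot: [-0.001, 0.571, 0.821, -0.0]
contact_force: [-0.1, -1.0, -0.0]
width: 46.2
```

```bash
python3 st.py;python3 -c "
from h import *
grab('wrist','w5')"
```

```text
8.85 tcp jig [  94.4 -114.3] 68.75854215038974 F jig [ 0.01 -1.01] -0.04
```

View pics/w5.png

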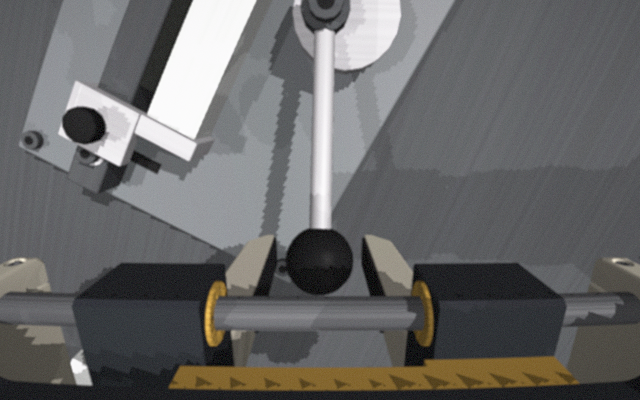

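The ball sits centred between the fingers. Now I'll swing counter-clockwise, watching the force.

Request:
play_rows --pt "0 0.6 0 0" --pt "0.03 0.87 0 -4" --pt "0.03 0.87 0 -4" --pt "0.03 0.87 0 -4" --pt "0 0 0 0"

```text
t: 9.4
ee_pos: [572.9, -192.9, 70.8]
ee_rot: [0.002, 0.48, 0.877, 0.001]
contact_force: [-0.3, -0.0, 0.6]
width: 46.2
```

```bash
cat > st2.py <<'E'
from jf import *
from scipy.spatial.transform import Rotation as Ro
s=monitor.sense();w,x,y,z=s['ee_rot'];T=Ro.from_quat([x,y,z,w]).as_matrix()
P=np.array([498.5,-86.5]);v=s['ee_pos'][:2]-P
print('t',round(s['t'],2),'Ftool',(T.T@s['contact_force']).round(1),'r',np.hypot(*v).round(1),'TCP ang',(np.degrees(np.arctan2(v[1],v[0]))+7.93+75).round(1),'toolx',np.degrees(np.arctan2(T[1,0],T[0,0])).round(1)-180+82.93,'q7',s['q'][6].round(2))
E
python3 st2.py
```

```text
t 9.4 Ftool [ 0.1 -0.2 -0.6] r 129.8 TCP ang 27.9 toolx 25.53 q7 0.93
```

Request:
play_rows --pt "0.1 0.87 0 -4" --pt "0.1 0.87 0 -4" --pt "0.1 0.87 0 -4"

```text
t: 9.7
ee_pos: [591.0, -176.8, 70.4]
ee_rot: [0.002, 0.387, 0.922, -0.0]
contact_force: [-0.3, -3.6, 0.8]
width: 46.5
```

```bash
python3 st2.py;python3 -c "
from h import *
grab('wrist','w6')"
```

```text
t 9.7 Ftool [-2.4 -2.7 -0.8] r 129.3 TCP ang 38.6 toolx 37.33000000000001 q7 1.04
```

View pics/w6.png

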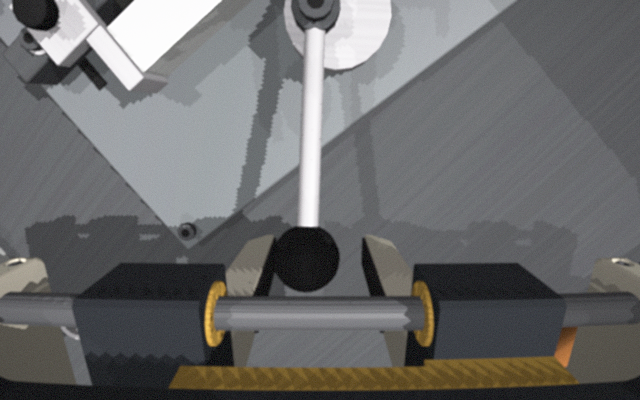

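Request:
play_rows --pt "0.08 0.65 0 -3" --pt "0.08 0.65 0 -3" --pt "0.08 0.65 0 -3"

```text
t: 10.05
ee_pos: [601.9, -159.5, 69.2]
ee_rot: [0.0, 0.312, 0.95, -0.0]
contact_force: [-0.5, -3.3, 1.0]
width: 46.7
```

```bash
python3 st2.py
```

```text
t 10.05 Ftool [-1.5 -3.  -1. ] r 126.6 TCP ang 47.7 toolx 46.53 q7 1.12
```

Request:
play_rows --pt "0.08 0.65 0 -3" --pt "0.08 0.65 0 -3" --pt "0.05 0.65 0 -3"

```text
t: 10.35
ee_pos: [610.9, -141.6, 68.6]
ee_rot: [0.0, 0.236, 0.972, 0.0]
contact_force: [0.4, -3.7, 1.5]
width: 46.4
```

```bash
python3 st2.py
```

```text
t 10.35 Ftool [-2.1 -3.1 -1.5] r 125.1 TCP ang 56.8 toolx 55.629999999999995 q7 1.2
```

Request:
play_rows --pt "0.02 0.65 0 -3" --pt "0.02 0.65 0 -3"

```text
t: 10.55
ee_pos: [616.1, -129.5, 68.6]
ee_rot: [-0.0, 0.185, 0.983, 0.0]
contact_force: [-0.1, -2.9, 1.6]
width: 46.6
```

```bash
python3 st2.py;python3 -c "
from h import *
grab('wrist','w7');grab('top','t7')
im=load('t7')['image'][170:310,265:455]
cv2.imwrite('pics/t7z.png',cv2.resize(im,None,fx=4,fy=4,interpolation=2))"
```

```text
t 10.55 Ftool [-1.  -2.7 -1.6] r 125.2 TCP ang 62.8 toolx 61.629999999999995 q7 1.26
```

View pics/w7.png

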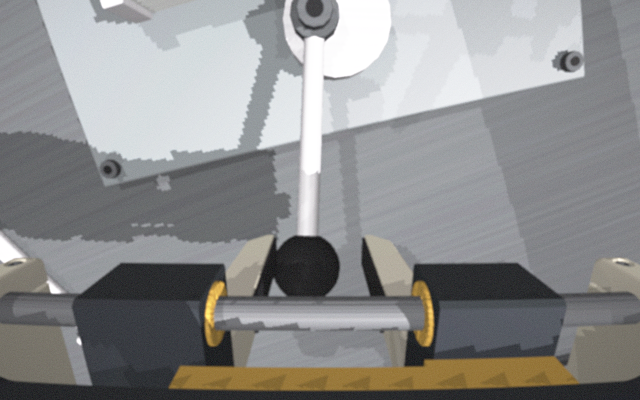

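View pics/t7z.png

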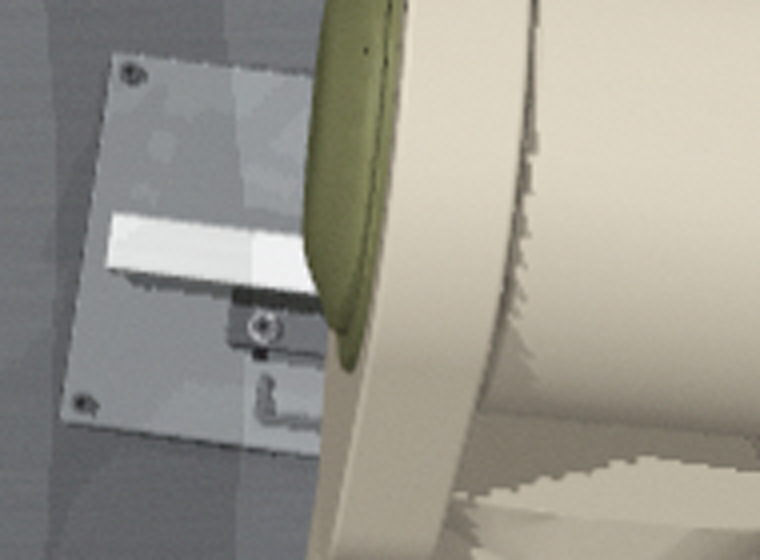

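Request:
play_rows --pt "0.02 0.44 0 -2" --pt "0.02 0.44 0 -2"

```text
t: 10.85
ee_pos: [618.1, -121.8, 68.5]
ee_rot: [-0.0, 0.151, 0.988, -0.0]
contact_force: [-0.5, -1.6, 0.2]
width: 46.4
```

```bash
python3 st2.py
```

```text
t 10.85 Ftool [ 0.  -1.7 -0.2] r 124.7 TCP ang 66.5 toolx 65.53 q7 1.29
```

Request:
play_rows --pt "0.02 0.44 0 -2" --pt "0.02 0.44 0 -2"

```text
t: 11.05
ee_pos: [620.5, -112.9, 68.5]
ee_rot: [-0.0, 0.116, 0.993, -0.0]
contact_force: [-1.8, -2.2, 0.1]
width: 46.7
```

```bash
python3 st2.py
```

```text
t 11.05 Ftool [ 1.2 -2.5 -0.1] r 124.8 TCP ang 70.7 toolx 69.53 q7 1.33
```

Request:
play_rows --pt "0.02 0.44 0 -2" --pt "0.02 0.44 0 -2"

```text
t: 11.25
ee_pos: [622.1, -104.2, 68.5]
ee_rot: [-0.0, 0.082, 0.997, -0.0]
contact_force: [-0.1, -2.3, -1.6]
width: 46.4
```

```bash
python3 st2.py
```

```text
t 11.25 Ftool [-0.3 -2.2  1.6] r 124.9 TCP ang 74.8 toolx 73.53 q7 1.36
```

Request:
play_rows --pt "0.02 0.44 0 -2" --pt "0.02 0.44 0 -2"

```text
t: 11.45
ee_pos: [623.1, -95.4, 68.6]
ee_rot: [-0.0, 0.047, 0.999, -0.0]
contact_force: [-0.1, -2.3, -1.6]
width: 46.5
```

```bash
python3 st2.py
```

```text
t 11.45 Ftool [-0.1 -2.3  1.6] r 124.9 TCP ang 78.8 toolx 77.53 q7 1.4
```

Request:
play_rows --pt "0.02 0.44 0 -2" --pt "0.02 0.44 0 -2"

```text
t: 11.65
ee_pos: [623.4, -86.6, 68.6]
ee_rot: [0.0, 0.012, 1.0, 0.0]
contact_force: [-1.3, -2.1, -1.3]
width: 46.7
```

```bash
python3 st2.py
```

```text
t 11.65 Ftool [ 1.3 -2.1  1.3] r 124.9 TCP ang 82.9 toolx 81.53 q7 1.44
```

Request:
play_rows --pt "0.02 0.44 0 -2" --pt "0.02 0.44 0 -2"

```text
t: 11.85
ee_pos: [623.1, -77.9, 68.7]
ee_rot: [0.0, -0.023, 1.0, -0.0]
contact_force: [-0.4, -2.7, -1.5]
width: 46.2
```

```bash
python3 st2.py
```

```text
t 11.85 Ftool [ 0.5 -2.7  1.5] r 124.9 TCP ang 86.9 toolx -274.46999999999997 q7 1.47
```

Request:
play_rows --pt "0.02 0.44 0 -2" --pt "0.02 0.44 0 -2"

```text
t: 12.05
ee_pos: [622.2, -69.1, 68.7]
ee_rot: [0.0, -0.058, 0.998, -0.0]
contact_force: [0.4, -1.8, -1.4]
width: 46.9
```

```bash
python3 st2.py
```

```text
t 12.05 Ftool [-0.2 -1.8  1.4] r 124.9 TCP ang 90.9 toolx -270.46999999999997 q7 1.51
```

Request:
play_rows --pt "0.02 0.44 0 -2" --pt "0.02 0.44 0 -2"

```text
t: 12.25
ee_pos: [620.6, -60.4, 68.7]
ee_rot: [0.0, -0.093, 0.996, -0.0]
contact_force: [-0.0, -1.9, -1.7]
width: 46.5
```

```bash
python3 st2.py
```

```text
t 12.25 Ftool [ 0.4 -1.8  1.7] r 124.9 TCP ang 95.0 toolx -266.46999999999997 q7 1.54
```

Request:
play_rows --pt "0.02 0.44 0 -2" --pt "0.02 0.44 0 -2"

```text
t: 12.45
ee_pos: [618.5, -51.9, 68.7]
ee_rot: [0.0, -0.127, 0.992, -0.0]
contact_force: [0.9, -2.4, -1.8]
width: 46.6
```

```bash
python3 st2.py;python3 -c "
from h import *
grab('wrist','w8');grab('top','t8');grab('scene','s8')
im=load('t8')['image'][170:310,265:455]
cv2.imwrite('pics/t8z.png',cv2.resize(im,None,fx=4,fy=4,interpolation=2))
im=load('s8')['image'][135:245,240:390]
cv2.imwrite('pics/s8z.png',cv2.resize(im,None,fx=5,fy=5,interpolation=2))"
```

```text
t 12.45 Ftool [-0.3 -2.5  1.8] r 124.9 TCP ang 99.0 toolx -262.46999999999997 q7 1.58
```

View pics/w8.png

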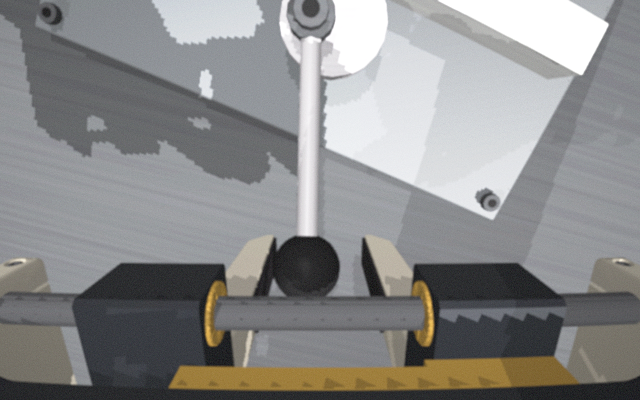

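View pics/t8z.png

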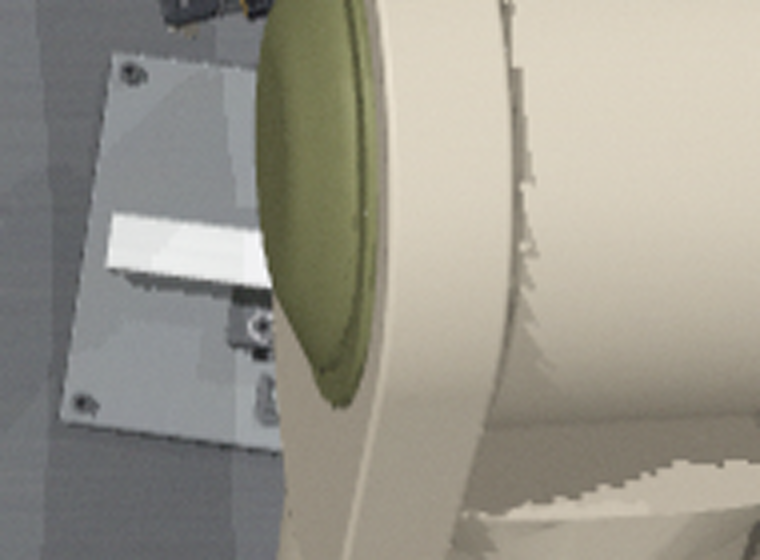

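View pics/s8z.png

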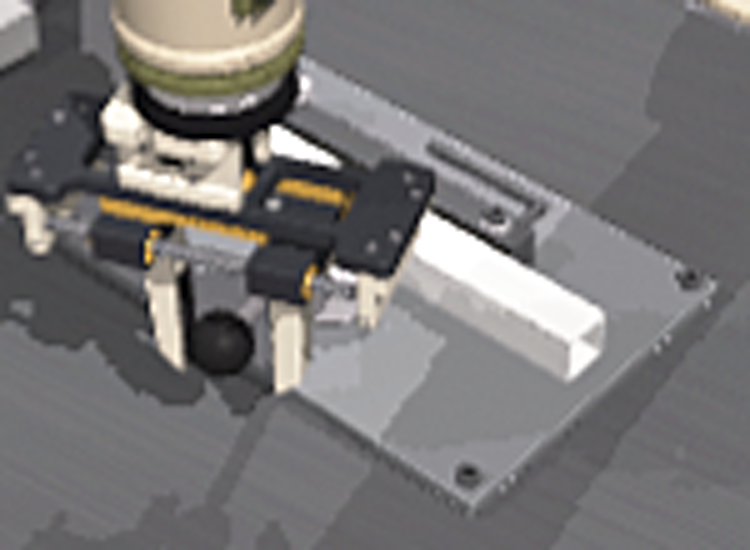

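The lever is following cleanly. It is at about 96° (1.68 rad), the tube hasn't moved and the force is still the free pivot's. I'll continue.

Request:
play_rows --pt "0.02 0.44 0 -2" --pt "0.01 0.22 0 -1"

```text
t: 12.8
ee_pos: [616.6, -45.9, 68.8]
ee_rot: [0.0, -0.153, 0.988, -0.0]
contact_force: [1.0, -2.2, 0.2]
width: 46.6
```

```bash
python3 st2.py
```

```text
t 12.8 Ftool [-0.3 -2.4 -0.2] r 124.9 TCP ang 101.9 toolx -259.46999999999997 q7 1.6
```

Request:
play_rows --pt "0.02 0.44 0 -2" --pt "0.01 0.22 0 -1"

```text
t: 13.0
ee_pos: [614.2, -39.5, 68.8]
ee_rot: [0.0, -0.179, 0.984, -0.0]
contact_force: [0.6, -2.6, 1.5]
width: 46.5
```

```bash
python3 st2.py
```

```text
t 13.0 Ftool [ 0.4 -2.7 -1.5] r 124.8 TCP ang 105.0 toolx -256.46999999999997 q7 1.63
```

Request:
play_rows --pt "0.02 0.44 0 -2" --pt "0.01 0.22 0 -1"

```text
t: 13.2
ee_pos: [611.4, -33.2, 68.7]
ee_rot: [0.0, -0.205, 0.979, 0.0]
contact_force: [0.7, -2.7, 1.0]
width: 46.3
```

```bash
python3 st2.py
```

```text
t 13.2 Ftool [ 0.4 -2.8 -1. ] r 124.9 TCP ang 108.2 toolx -253.46999999999997 q7 1.66
```

Request:
play_rows --pt "0.01 0.22 0 -1" --pt "0.01 0.22 0 -1" --pt "0 0 0 0"

```text
t: 13.5
ee_pos: [609.5, -29.3, 68.7]
ee_rot: [0.0, -0.221, 0.975, 0.0]
contact_force: [0.5, -1.3, 1.5]
width: 46.4
```

```bash
python3 st2.py
```

```text
t 13.5 Ftool [ 0.1 -1.4 -1.5] r 124.8 TCP ang 110.2 toolx -251.57 q7 1.67
```

Request:
play_rows --pt "0.01 0.22 0 -1" --pt "0.01 0.22 0 -1"

```text
t: 13.7
ee_pos: [607.6, -26.0, 68.7]
ee_rot: [0.0, -0.238, 0.971, -0.0]
contact_force: [2.6, -3.2, 0.7]
width: 46.5
```

```bash
python3 st2.py
```

```text
t 13.7 Ftool [-0.8 -4.  -0.7] r 124.7 TCP ang 111.9 toolx -249.57 q7 1.69
```

Request:
play_rows --pt "0.01 0.22 0 -1" --pt "0.01 0.22 0 -1"

```text
t: 13.9
ee_pos: [605.3, -22.1, 68.7]
ee_rot: [0.0, -0.255, 0.967, -0.0]
contact_force: [2.6, -2.6, 0.9]
width: 46.9
```

```bash
python3 st2.py
```

```text
t 13.9 Ftool [-1.  -3.5 -0.9] r 124.7 TCP ang 114.0 toolx -247.46999999999997 q7 1.71
```

Request:
play_rows --pt "0.01 0.22 0 -1" --pt "0.01 0.22 0 -1"

```text
t: 14.1
ee_pos: [603.0, -18.6, 68.7]
ee_rot: [0.0, -0.272, 0.962, -0.0]
contact_force: [3.3, -3.6, 0.7]
width: 46.4
```

```bash
python3 st2.py
```

```text
t 14.1 Ftool [-0.9 -4.8 -0.7] r 124.6 TCP ang 116.0 toolx -245.57 q7 1.73
```

Request:
play_rows --pt "0.01 0.22 0 -1" --pt "0.01 0.22 0 -1"

```text
t: 14.3
ee_pos: [600.8, -15.5, 68.7]
ee_rot: [0.0, -0.288, 0.958, -0.001]
contact_force: [4.5, -6.5, 0.5]
width: 46.9
```

```bash
python3 st2.py
```

```text
t 14.3 Ftool [-0.2 -7.9 -0.4] r 124.5 TCP ang 117.7 toolx -243.57 q7 1.75
```

Request:
play_rows --pt "0 0 0 0"

```text
t: 14.4
ee_pos: [600.7, -15.2, 68.7]
ee_rot: [0.0, -0.288, 0.957, -0.0]
contact_force: [3.5, -5.8, -0.4]
width: 46.8
```

```bash
python3 st2.py
```

```text
t 14.4 Ftool [ 0.3 -6.7  0.4] r 124.6 TCP ang 117.8 toolx -243.57 q7 1.75
```

Request:
play_rows --pt "0.01 0.22 0 -1"

```text
t: 14.5
ee_pos: [599.7, -14.1, 68.7]
ee_rot: [0.0, -0.296, 0.955, -0.001]
contact_force: [5.1, -7.0, 0.2]
width: 46.8
```

```bash
python3 st2.py
```

```text
t 14.5 Ftool [-0.2 -8.7 -0.2] r 124.4 TCP ang 118.5 toolx -242.57 q7 1.75
```

The pull has firmed up to about 8.7 N, so I stop here, back the pad off the ball and rise clear.

Request:
play_rows --pt "0 -0.3 0 0" --pt "0 -0.4 0 0" --pt "0 0 0 0" --pt "0 0 -2 0" --pt "0 0 -4 0" --pt "0 0 -4.5 0" --pt "0 0 -4.5 0"

```text
t: 15.2
ee_pos: [602.1, -18.2, 219.8]
ee_rot: [-0.001, -0.297, 0.955, 0.001]
contact_force: [0.6, -0.2, -1.2]
width: 46.4
```

Request:
play_rows --pt "-3 0 0 0" --pt "-3 0 0 0" --pt "-3 0 0 0" --pt "-3 0 0 0" --pt "0 0 0 0"

```text
t: 15.7
ee_pos: [703.5, 53.2, 218.0]
ee_rot: [0.001, -0.298, 0.955, 0.001]
contact_force: [0.1, -0.1, 0.2]
width: 46.3
```

```bash
python3 st2.py;python3 -c "
from h import *
grab('wrist','w9');grab('top','t9');grab('scene','s9')
im=load('t9')['image'][170:310,265:455]
cv2.imwrite('pics/t9z.png',cv2.resize(im,None,fx=4,fy=4,interpolation=2))"
```

```text
t 15.7 Ftool [-0.  -0.1 -0.2] r 248.1 TCP ang 117.2 toolx -242.37 q7 1.79
```

View pics/w9.png

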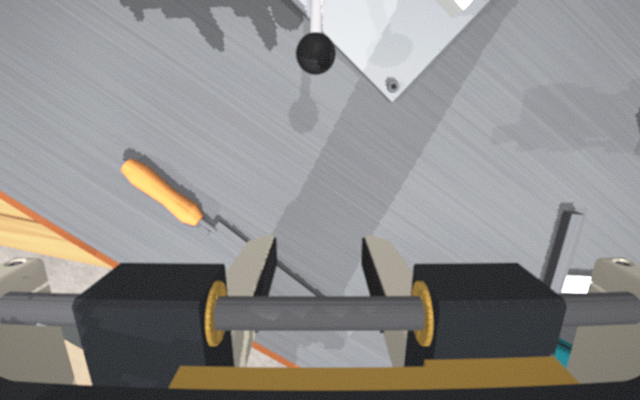

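View pics/t9z.png

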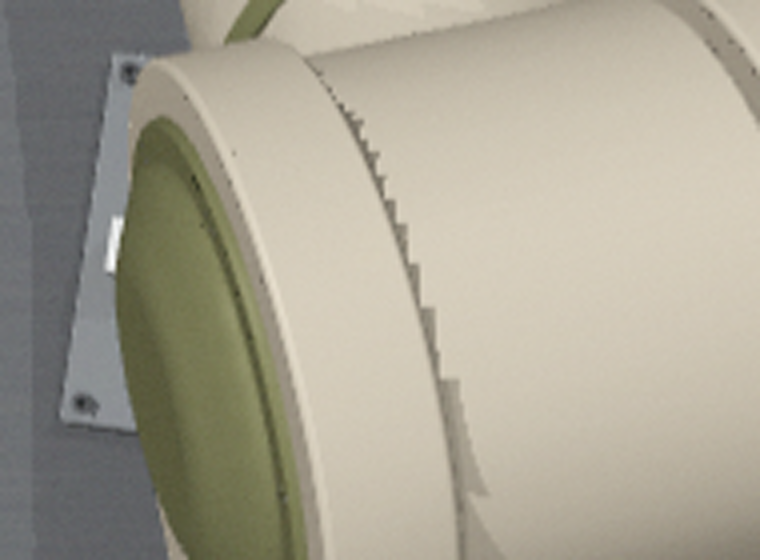

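View pics/s9.png

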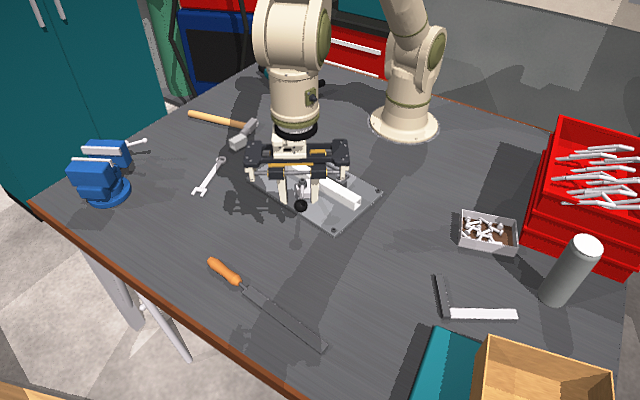

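Request:
play_rows --pt "-2.4 3.4 0 0" --pt "-2.4 3.4 0 0" --pt "-2.4 3.4 0 0" --pt "-2.4 3.4 0 0" --pt "-2.4 3.4 0 0" --pt "-2.4 3.4 0 0" --pt "-2.4 3.4 0 0" --pt "-2.4 3.4 0 0" --pt "0 0 0 0"

```text
t: 16.75
ee_pos: [702.7, 389.2, 218.3]
ee_rot: [-0.0, -0.3, 0.954, 0.002]
contact_force: [-0.9, 0.7, 1.4]
width: 46.2
```

```bash
python3 st.py;python3 -c "
from h import *
grab('top','t10');grab('scene','s10')
im=load('t10')['image'][170:310,265:455]
cv2.imwrite('pics/t10z.png',cv2.resize(im,None,fx=4,fy=4,interpolation=2))
im=load('s10')['image'][135:245,240:390]
cv2.imwrite('pics/s10z.png',cv2.resize(im,None,fx=5,fy=5,interpolation=2))"
```

```text
16.75 tcp jig [171.7 498.5] 218.34248427693632 F jig [-1.02  0.52] 1.44
```

View pics/t10z.png

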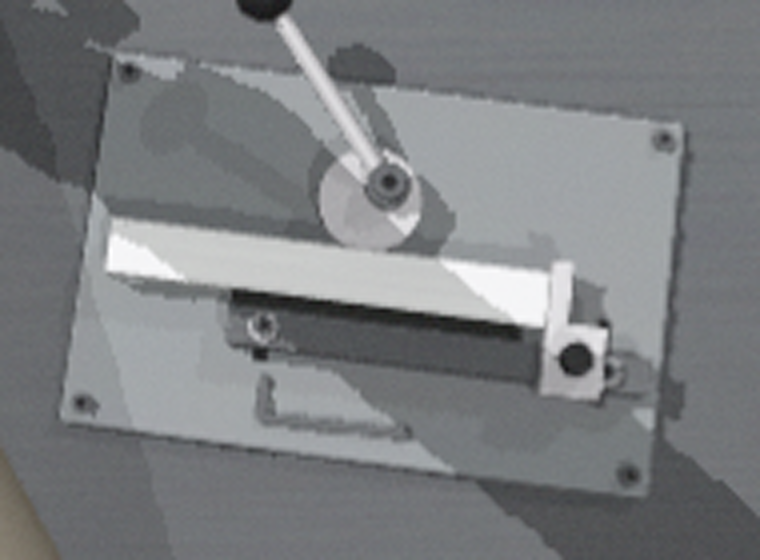

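View pics/s10z.png

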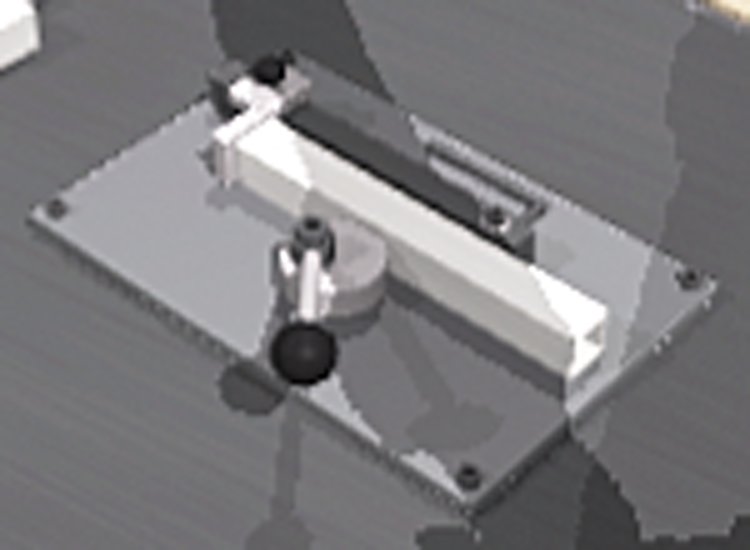

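The tube is against the stop and the rubber, the cam bears on it and the lever has stayed put. As a last check I'll measure the lever angle and see whether anything has shifted.

```bash
python3 - <<'E'
from jf import *
d=load('t10');im=d['image'];m=(im.max(2)<50).astype(np.uint8)
m[:150]=0;m[185:]=0;m[:,:315]=0;m[:,345:]=0
n,l,st,c=cv2.connectedComponentsWithStats(m)
for i in range(1,n):
    if st[i,4]>50:
        p=plane(d,*c[i],85);v=p[:2]-np.array([498.5,-86.5]);print(p.round(1),np.hypot(*v),np.degrees(np.arctan2(v[1],v[0]))+82.93)
a=load('top0')['image'].astype(int);b=im.astype(int)
e0=[cv2.matchTemplate(im[y0-8:y1+8,x0-8:x1+8],load('top0')['image'][y0:y1,x0:x1],cv2.TM_CCOEFF_NORMED) for x0,y0,x1,y1 in((325,258,372,284),(484,232,510,268),(452,142,500,222),(100,155,190,205))]
for e in e0: print(cv2.minMaxLoc(e)[1:4:2])
E
```

```text
[603.4 -16.9  85. ] 125.88632342833162 116.50149107629477
(0.7995021939277649, (8, 8))
(0.9995347857475281, (8, 8))
(0.998320460319519, (8, 8))
(0.26483315229415894, (15, 0))
```

```bash
python3 -c "
from h import *
im=load('s9')['image'];r=load('scene0')['image'][270:322,428:522]
print(cv2.minMaxLoc(cv2.matchTemplate(im[262:330,420:530],r,cv2.TM_CCOEFF_NORMED)))
print(order.sign_off())"
```

```text
(0.004860260058194399, 0.9876109957695007, (2, 16), (8, 8))
the job is handed in; nothing more can be done
None
```

The tube is up against the flag stop and lightly nipped against the fence's rubber. The job was handed in at about 17 s on the robot's clock.

**What I did:**
- **Stop:** I pushed the tube by its tail along the fence until it met the stop. The force jumped from about 2 N to 6 N with no further travel.
- **Lever:** I swung the ball counter-clockwise between the half-open fingers. The force stayed at 2–3 N until the lever firmed up around 1.9 rad. I stopped at a reading of 8.7 N on the ball, roughly 0.1 rad past first nip, and released.

**Last checks:**
- **Hold:** After I let go, the lever stayed at about 2.03 rad. The pictures show the tube end on the stop, its side on the rubber and the cam against it.
- **Bystanders:** The offcut, wrench and try square did not shift in the pictures. The hex key also matched at zero shift, but only weakly (0.80) because of changed shadows; by eye it lay in the same place.
- **Disagreements:** The arm hid the try square in the final top view, so that match failed. I checked it in a scene view taken after the lever was released instead, where it matched at 0.99. The top and wrist cameras disagreed by about 4 mm across the jig, so I relied on the wrist view and the measured forces there.

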